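Hook and snap the intake filter cover onto a bench air pump

TASK

The small air pump on the bench has its pleated filter in place but its black cover is off. Hold the cover at a tilt and hook its lip under the ledge at the hose-barb end of the filter well, then swing it down and press it gently home until the spring catch snaps over its other edge, and let go. Don't force the parts, and leave the other things on the bench where they are.

Things in the scene. Friction and masses are not known exactly. Their poses are not given: they have to be found in the camera images.
- pump: Fixed bench air pump: grey finned block on studs (set 0 to 12 mm higher each time), bright metal filter well on top, 77 mm high. Origin 10 mm under the block's middle; x from catch to hose-barb (ledge) end, z up. The well is clamped on through slots: up to 6 mm off the middle in x, 8 in y, not measured; find it by touch. WELL FRAME below: pump axes, origin under the well's middle, pump's height.
- cover: Loose black filter cover, 0.16 kg, right way up on the bench: plate 96 x 71.8 x 8 mm (x, y, z). Origin: centre of its flat underside; +x toward the lip, z up. The lip, 4 thick, 58 wide, level with the underside, sticks out 11 past the +x edge. On top a grip rib along x: 50 long, 12 wide (y = +-6), z = 8 to 33. Bright wear plate at the -x edge. Cover and pump must not bear over 25 N on each other.
- cover_lip (a point): Centre of the lip's tip, (59, 0, 2) mm in the cover's frame. Well frame, mm: ledge 91 wide, lower edge at x = 50.5, z = 70.5, top z = 76.5, over a pocket with end wall x = 60.2, floor z = 61.5; walls to z = 71 at y = +-37.5, x = -49.5. It goes in at 0.25 rad, tip at z = 65 (1 mm to spare up and down), then swings. Home: cover's origin at (0, 0, 64), 1.2 mm play in x, 1.6 in y.
- catch (a joint): Spring catch, bright steel slider 24 mm wide at the pump's -x end; 0 at rest, up to 0.008 m as pushed outward (-x). Well frame, mm: nose tip x = -43.5, underside z = 72.6, slope rising outward to z = 82. A hooked cover let go rests on it at 0.15 rad. 5 N on the plate beside the catch, or 9 on the rib (follow the swing: straight down drags and jams), drives it past; home, it snaps back to 0.
- pot: Bystander: green screw-top pot, 64 mm across, 45 mm high; origin at the centre of its underside.
- pliers: Bystander: red-handled pliers lying flat, 168 mm long; origin under the middle.
- stubby_driver: Bystander: short yellow screwdriver lying down, 118 mm long; origin under the middle.
- sanding_block: Bystander: cork sanding block 52 x 75 x 28 mm; origin under the middle.
- spanner: Bystander: small open spanner lying flat, 120 mm long; origin under the middle.

How it is judged:
By the outcome, as a careful person would: the job done as asked, in the order asked, and still so for the second after the job is handed in, with the robot touching nothing.
It also fails if it takes over 64 s, if anything falls off the work surface, if the arm or the gripper's body presses on something with over 40 N, if the wrist force passes 120 N, or if a joint passes its speed limit or range.

ROBOT

A 6-joint arm with a two-finger parallel gripper is mounted at the origin on a cart in front of the work surface, level with it; the furniture and walls round the work are solid. World frame = base frame: x ahead of the robot, y to its left, z up, the work surface at z = 0. Lengths are in mm, angles in rad, forces in N, time in s.
With the tool pointing down it reaches from about 400 to 925 mm from the base axis. Payload 12.5 kg.
Tool frame: the origin (TCP) lies midway between the tips of the shut fingers; the grasp point (between the pads) lies 19 mm behind it (env.pinch_z is the z of the grasp point in the tool frame, in mm); z points along the fingers, y is the line along which they close (so a half turn about z gives the same grasp; the last joint's range is limited). The gripper opens to 95 mm and grips with 3 to 60 N. Pads are 20 mm wide; open, the fingers measure 119 mm over their backs; the gripper's body (75 mm by 180 mm) begins 59 mm behind the grasp point.
Start: joints at [1.041, 0.491, 1.559, -0, 1.092, -0.106], TCP at [257.003, 569.733, 214.661] pointing down, gripper open.
Joint ranges: [-3.1, 3.1], [-0.84, 2.19], [0.05, 2.79], [-1.13, 4.28], [0.06, 2.93], [-2.69, 2.69]. Speed limits (rad/s): [2.22, 2.22, 2.79, 3.14, 3.14, 3.14].

INTERFACE

Orientations are given as [roll, pitch, yaw] about the fixed x, y, z axes, in that order (R = Rz(yaw) Ry(pitch) Rx(roll)).
In Python, from cell import env, eyes gives the robot as it stands.
- The arm moves only by the shell command python3 -m inch 'ROWS'. ROWS is JSON, a list of rows, each a list of 3 entries, a list of its own where there are three numbers: the shift along the tool's x, y, z in units of 60 mm (1.0 is 60 mm), then the turn about the tool's z in units of 5 degrees (1.0 is 5 degrees), then the closure, from -1 (fully open) to 1 (shut). In form: [[[tx, ty, tz], turn, claw], ...]. A call has exactly 10 rows; each row shifts and turns the commanded pose from where the row before left it, along the tool's axes as they then stand; what a row does not reach is not made up. A row lasts 1/8 s, in which the tool goes at most 62.5 mm and 10.7 degrees, less where a joint would pass 70% of its speed; a pose out of reach is approached as far as the arm can. A call is refused whole if a number of a shift passes 1 or a number of a turn 1, either way. A call with a gripper value outside its range is refused whole. The fingers move at their own pace and stop on an object; the grip force is fixed at half the most. Time passes only in rows, so rows that do not move let the fingers close, or fill a call up. It gives the time, the measured TCP pose, the force, the opening and the grip force at its end, in the units of the state.
- env.state(): the state, without advancing time (a new reading comes with each control period).
- eyes.read_camera(name): name is "scene" or "top" or "wrist"; returns a dict with "pixels" (420x560x3 uint8, red, green, blue), "fx", "fy", "cx", "cy" (pixels), "extrinsics" (4x4, takes a point from world to camera coordinates). Camera axes: x right, y down, z forward; pixel columns grow to the right and rows downward; lengths in mm; the calibration is good to about 2 mm. A picture is of the moment at which its call begins. There is no depth.
- env.job_done(): hands the job in; it is judged then, once.
Trained networks look in a picture, given as the dict that the camera call returned (one of the last four; its "shot" number tells which), for a name from the list of things; names that differ only in an ending like _2 or _b are one class to them, and where a whole thing is asked for, a point or a joint stands for the part that bears it (a point fixed in the world has none). Each returns a list of dicts, best first, with "score" (0 to 1); they miss things now and then, are a little off and sometimes report something else, mostly with a low value. They report only what shows in the picture. A call takes as long as a camera call.
- eyes.boxes_of(name, picture): "centre" ([row, column] in pixels, amid what is visible of it).
- eyes.cut_out(name, picture): "mask" (420x560 bool, what is visible of it) and "centre" ([row, column] in pixels, amid what is visible of it).
- eyes.spot_point(name, picture): "centre" ([row, column] in pixels: a listed point, or the origin of a listed thing).
The state is a dict: "t": time; "joints": joint angles; "qvel": joint speeds; "tau": joint torques, N m; "eef_pos": TCP position; "tcp_rot": TCP orientation; "ft_force": force on the tool from outside, world axes, zero at the start; "moment": the same for the moment, N m; "opening": opening from 0.0 (shut) to 1.0 (fully open); "grip_force": force on a finger pad.
Only numpy, scipy, OpenCV 4.12 (cv2) and the standard library are available. Lean on these libraries where they do the work, as an engineer would, in place of code of your own. Each camera call takes 0.05 s, during which the arm holds its last target. There are 200 camera calls.

## Working session

There is one attempt and no reset: what is moved stays moved. The work goes in short steps, Python scripts to look and compute and a shell command to move; the robot and the scene stay as the last step left them, time stands still between calls to the robot, and variables do not carry over. Pictures are saved under pics/ and viewed, at most 10 in all, crops included, and the job is handed in when it is done.

```bash
ls; mkdir -p pics
cat > h.py <<'E'
import numpy as np, cv2
from cell import env, eyes
from scipy.spatial.transform import Rotation as Ro
def ray(p,rc):
    E=np.array(p["extrinsics"]);R=E[:3,:3];t=E[:3,3]
    d=R.T@np.array([(rc[1]-p["cx"])/p["fx"],(rc[0]-p["cy"])/p["fy"],1]);return -R.T@t,d/np.linalg.norm(d)
def tri(obs):
    A=np.zeros((3,3));b=np.zeros(3)
    for p,rc in obs:
        o,d=ray(p,rc);M=np.eye(3)-np.outer(d,d);A+=M;b+=M@o
    return np.linalg.solve(A,b)
def proj(p,X):
    c=np.array(p["extrinsics"])@np.append(X,1);return c[1]/c[2]*p["fy"]+p["cy"],c[0]/c[2]*p["fx"]+p["cx"]
def plane(p,rc,z):
    o,d=ray(p,rc);return o+d*(z-o[2])/d[2]
def save(p,n): cv2.imwrite(f"pics/{n}.png",p["pixels"][:,:,::-1])
E
python3 - <<'E'
from h import *
print(env.state(), env.pinch_z)
ps={n:eyes.read_camera(n) for n in("scene","top","wrist")}
cv2.imwrite("pics/a.png",np.hstack([cv2.resize(ps[n]["pixels"],(400,300)) for n in("scene","wrist")])[:,:,::-1])
save(ps["top"],"top0"); save(ps["scene"],"scene0")
for n in("pump","cover","cover_lip","catch"):
    for c in ps:
        r=eyes.spot_point(n,ps[c]); r2=eyes.boxes_of(n,ps[c])
        print(n,c,[(np.round(x["centre"],1),round(x["score"],2)) for x in r[:2]],[(np.round(x["centre"],1),round(x["score"],2)) for x in r2[:1]])
for n,z in(("pot",0),("pliers",0),("stubby_driver",0),("sanding_block",0),("spanner",0)):
    r=eyes.spot_point(n,ps["top"]); 
    if r: print(n,plane(ps["top"],r[0]["centre"],z).round(),r[0]["score"])
E
```

```text
pics
{'t': 0.0, 'joints': array([ 1.04142228e+00,  4.91583344e-01,  1.55946569e+00, -1.77401088e-05,
        1.09167579e+00, -1.05598727e-01]), 'qvel': array([ 1.18823651e-03,  1.03835799e-03, -3.56424947e-04, -7.62166921e-05,
        5.41464772e-04, -3.74214940e-04]), 'tau': array([-1.05495878e-03, -6.12627482e+01, -2.58183879e+01,  6.91361446e-02,
        4.83515114e-02, -1.00580505e-04]), 'eef_pos': array([256.86071839, 569.50910064, 214.04137468]), 'tcp_rot': array([-3.14046513e+00, -1.03687656e-04,  2.71782547e+00]), 'ft_force': array([-0.7415806 , -0.52683897,  0.10856676]), 'moment': array([-0.04102171,  0.0215283 ,  0.00875345]), 'grip_force': 0.0, 'opening': 1.0043995357138846} -18.8
pump scene [(array([214. , 262.5]), 0.9)] [(array([200.3, 263.3]), 0.65)]
pump top [(array([209.5, 264.4]), 0.63)] [(array([206.8, 264.4]), 0.72)]
pump wrist [] []
cover scene [(array([149.3, 229.3]), 0.85)] [(array([143.5, 229.7]), 0.57)]
cover top [(array([207.8, 183.8]), 0.74), (array([183.7, 188.9]), 0.26)] [(array([205.2, 184.7]), 0.87)]
cover wrist [] []
cover_lip scene [(array([141.8, 255.3]), 0.72)] [(array([147.5, 230.6]), 0.93)]
cover_lip top [(array([180.6, 190.5]), 0.7)] [(array([208.4, 181.5]), 0.6)]
cover_lip wrist [] []Traceback (most recent call last):
  File "<stdin>", line 8, in <module>
ValueError: it knows: cover, cover_lip, pliers, pot, pump, sanding_block, spanner, stubby_driver
```

View pics/top0.png

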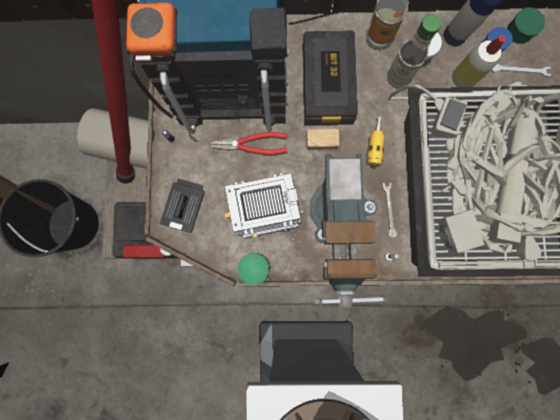

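View pics/scene0.png

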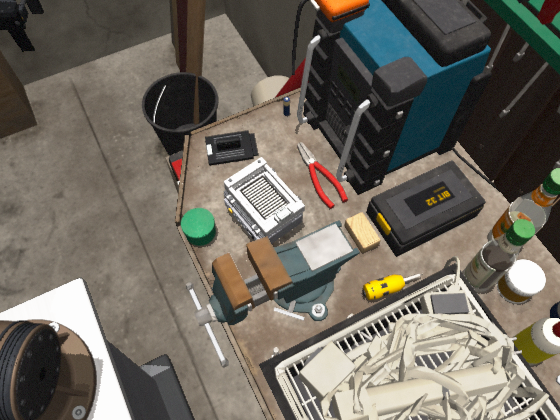

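Run:
```python
from h import *
ps={n:eyes.read_camera(n) for n in("scene","top")}
g=lambda n,c:eyes.spot_point(n,ps[c])[0]["centre"]
for n in("pump","cover","cover_lip"):
    X=tri([(ps[c],g(n,c)) for c in ps]); print(n,X.round(1),[np.round(np.array(proj(ps[c],X))-g(n,c),1) for c in ps])
for n in("pot","pliers","stubby_driver","sanding_block","spanner"):
    r=eyes.spot_point(n,ps["top"]); 
    if r: print(n,plane(ps["top"],r[0]["centre"],0).round(),r[0]["score"])
for c in ps: print(c,ray(ps[c],(210,280))[0].round(), ps[c]["fx"])
m=eyes.cut_out("cover",ps["top"])[0]["mask"].astype(np.uint8); print(cv2.minAreaRect(cv2.findNonZero(m)))
m=eyes.cut_out("pump",ps["top"])[0]["mask"].astype(np.uint8); print(cv2.minAreaRect(cv2.findNonZero(m)))
cv2.imwrite("pics/topz.png",cv2.resize(ps["top"]["pixels"][130:290,130:340],None,fx=3.7,fy=3.7,interpolation=cv2.INTER_CUBIC)[:,:,::-1])
```

```text
pump [510.2 116.5  17.7] [array([ 0.1, -0.3]), array([-0.3,  0.1])]
cover [528.7 306.  -14.7] [array([-0.4,  1.3]), array([ 1.3, -0.2])]
cover_lip [5.764e+02 2.863e+02 3.000e-01] [array([ 0.4, -1.1]), array([-1.1,  0.2])]
pot [397. 139.   0.] 0.8
pliers [664. 150.   0.] 0.58
stubby_driver [ 668. -124.    0.] 0.59
sanding_block [665.   1.   0.] 0.93
spanner [ 513. -147.    0.] 0.77
scene [ 328. -325.  910.] 512.5733538190069
top [402.  74. 892.] 415.25694144929435
((182.67636108398438, 204.87428283691406), (33.958805084228516, 50.28848648071289), 17.650123596191406)
((261.13092041015625, 206.0679931640625), (57.687294006347656, 74.66480255126953), 79.5625228881836)
```

View pics/topz.png

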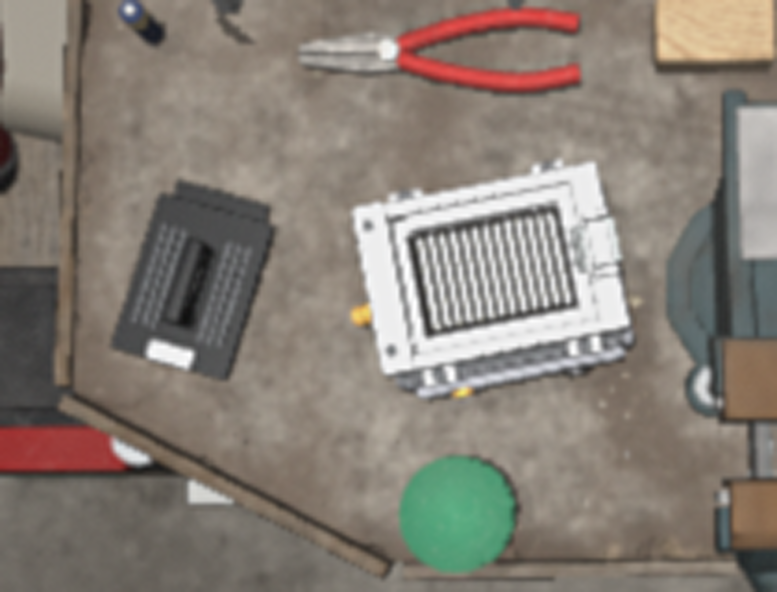

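The top view shows the pump with its ledge end on the image left (yellow barb at 228,213) and the catch at (297,195). The cover is at (183,205) with its lip pointing up and to the right, and the wear plate at the lower left. The pot is at (254,268) and the vise is on the right. My first move takes the wrist camera towards the cover.

```bash
python3 -m inch '[[[-0.55,-0.27,0],0,-1],[[-0.55,-0.27,0],0,-1],[[-0.55,-0.27,0],0,-1],[[-0.55,-0.27,0],0,-1],[[-0.55,-0.27,0],0,-1],[[-0.55,-0.27,0],0,-1],[[-0.55,-0.27,0],0,-1],[[-0.55,-0.27,0],0,-1],[[-0.55,-0.27,0],0,-1],[[-0.55,-0.27,0],0,-1]]'
python3 - <<'E'
from h import *
p=eyes.read_camera("wrist");save(p,"w1");t=eyes.read_camera("top")
print(p["fx"],ray(p,(210,280)))
for n in("cover","cover_lip","pump"):
    r=eyes.spot_point(n,p);print(n,[(np.round(x["centre"],1),round(x["score"],2),plane(p,x["centre"],0).round(1)) for x in r[:2]])
r=eyes.cut_out("cover",p)
if r: print(cv2.minAreaRect(cv2.findNonZero(r[0]["mask"].astype(np.uint8))))
E
```

```text
t: 3.35
eef_pos: [491.9, 285.4, 214.8]
tcp_rot: [3.141, 0.0, 2.718]
ft_force: [0.7, -0.3, 0.5]
opening: 0.997
grip_force: 0.0
325.2481931194716 (array([414.72819893, 319.82073345, 384.68000535]), array([ 0.27186378, -0.12835415, -0.95373754]))
cover [(array([197.4, 303.6]), 0.61, array([521.5, 301.1,   0. ]))]
cover_lip [(array([243.7, 307.1]), 0.97, array([579.9, 281. ,   0. ]))]
pump [(array([251.3, 165.8]), 0.64, array([514.7, 110.7,   0. ]))]
((301.3344421386719, 201.343017578125), (85.81989288330078, 61.92586135864258), 83.2901611328125)
```

View pics/w1.png

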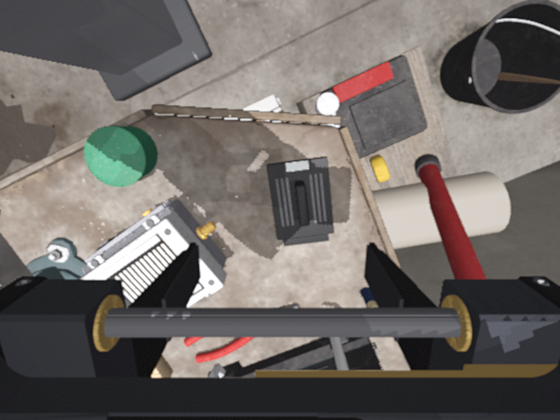

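The wrist view shows the cover at (200,302) with the wear plate up and the lip down, and the pump at lower left with its barb at (230,207). I'll fit the cover model to its masks.

```bash
cat >> h.py <<'E'
from scipy.optimize import minimize
from itertools import product
BOX=[((-48,48),(-35.9,35.9),(0,8)),((48,59),(-29,29),(0,4)),((-25,25),(-6,6),(8,33))]
def sil(p,pos,R):
    im=np.zeros((1680,2240),np.uint8)
    for b in BOX:
        q=np.array([proj(p,pos+R@np.array(c))[::-1] for c in product(*b)],np.float32)
        cv2.fillConvexPoly(im,cv2.convexHull(((q+.5)*4).astype(np.int32)),1)
    return im
def fitcover(ps,x0,mk,steps):
    ms=[cv2.resize(eyes.cut_out("cover",p)[0]["mask"].astype(np.uint8),(2240,1680),interpolation=cv2.INTER_NEAREST) for p in ps]
    def f(v):
        pos,R=mk(v);s=0
        for p,m in zip(ps,ms):
            S=sil(p,pos,R);s-=(S&m).sum()/max(1,(S|m).sum())
        return s/len(ps)
    x0=np.array(x0,float)
    return minimize(f,x0,method="Nelder-Mead",options=dict(initial_simplex=np.vstack([x0]+[x0+np.eye(len(x0))[i]*s for i,s in enumerate(steps)]),maxfev=250))
def flat(v): return np.array([v[0],v[1],v[3] if len(v)>3 else 0]),Ro.from_euler("z",v[2]).as_matrix()
E
python3 - <<'E'
from h import *
w=eyes.read_camera("wrist");t=eyes.read_camera("top")
for ps in([w],[t],[w,t]):
    r=fitcover(ps,[523,301,-.33],flat,[8,8,.1]);print(r.x.round(3),r.fun)
r=fitcover([w,t],[523,301,-.33,0],flat,[8,8,.1,8]);print(r.x.round(3),r.fun)
print("pump",tri([(p,eyes.spot_point("pump",p)[0]["centre"]) for p in(w,t)]))
cv2.imwrite("pics/w1z.png",cv2.resize(w["pixels"][190:310,70:240],None,fx=4.7,fy=4.7,interpolation=cv2.INTER_CUBIC)[:,:,::-1])
E
```

```text
[ 5.21039e+02  2.97983e+02 -2.99000e-01] -0.9698191395084689
[ 5.24717e+02  2.97145e+02 -2.81000e-01] -0.31167835652140585
[ 5.21312e+02  2.97841e+02 -2.95000e-01] -0.6339526906334724
[ 5.22554e+02  2.97706e+02 -2.91000e-01 -5.13300e+00] -0.6408011790255673
pump [511.85734626 114.00958387   9.88355724]
```

View pics/w1z.png

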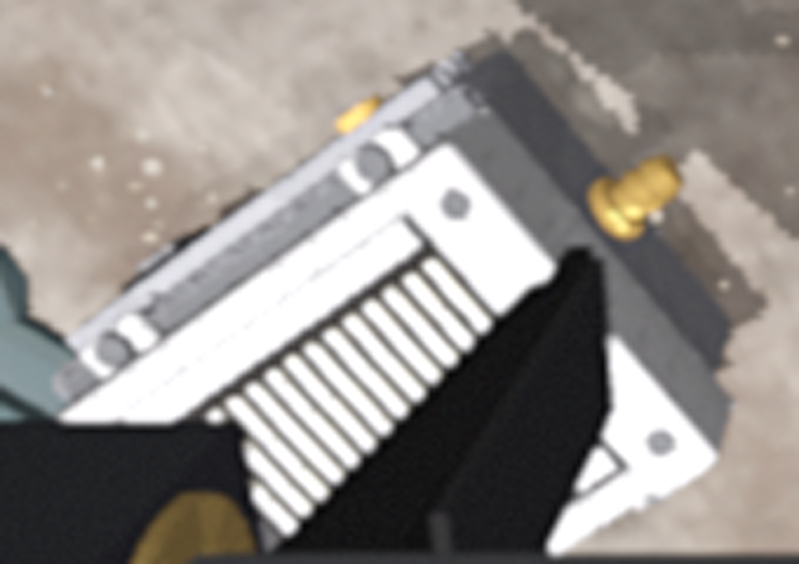

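```bash
python3 -m inch '[[[0,0,0],1,-1],[[0,0,0],1,-1],[[0,0,0],1,-1],[[0,0,0],1,-1],[[0,0,0],1,-1],[[0,0,0],1,-1],[[0,0,0],1,-1],[[0,0,0],1,-1],[[0,0,0],1,-1],[[0,0,0],1,-1]]'
python3 -m inch '[[[0,0,0],1,-1],[[0,0,0],1,-1],[[0,0,0],1,-1],[[0,0,0],1,-1],[[0,0,0],1,-1],[[0,0,0],1,-1],[[0,0,0],1,-1],[[0,0,0],1,-1],[[0,0,0],1,-1],[[0,0,0],1,-1]]'
python3 -m inch '[[[0,0,0],1,-1],[[0,0,0],1,-1],[[0,0,0],1,-1],[[0,0,0],1,-1],[[0,0,0],1,-1],[[0,0,0],1,-1],[[0,0,0],1,-1],[[0,0,0],1,-1],[[0,0,0],1,-1],[[0,0,0],1,-1]]'
python3 -m inch '[[[0,0,0],1,-1],[[0,0,0],1,-1],[[0,0,0],1,-1],[[0,0,0],1,-1],[[0,0,0],0.56,-1],[[0.285,-0.17,0],0,-1],[[0.285,-0.17,0],0,-1],[[0,0,0.3],0,-1],[[0,0,0.3],0,-1],[[0,0,0],0,-1]]'
python3 - <<'E'
from h import *
w=eyes.read_camera("wrist");save(w,"w2")
r=fitcover([w],[521,298,-.3],flat,[8,8,.1]);print(r.x.round(3),r.fun); print(env.state()["joints"].round(3))
print("pump",[plane(w,x["centre"],6).round() for x in eyes.spot_point("pump",w)])
E
```

```text
t: 5.4
eef_pos: [491.2, 286.3, 214.6]
tcp_rot: [3.142, -0.0, 1.842]
ft_force: [0.3, 0.8, -0.6]
opening: 1.001
grip_force: 0.0
t: 6.65
eef_pos: [491.2, 286.4, 214.6]
tcp_rot: [-3.142, -0.0, 0.97]
ft_force: [1.4, -0.1, -0.3]
opening: 1.001
grip_force: 0.0
t: 7.9
eef_pos: [491.2, 286.4, 214.6]
tcp_rot: [-3.142, -0.0, 0.097]
ft_force: [0.0, 0.9, -0.7]
opening: 1.002
grip_force: 0.0
t: 9.15
eef_pos: [529.4, 295.6, 177.6]
tcp_rot: [3.14, 0.002, -0.298]
ft_force: [-0.3, -0.1, 0.2]
opening: 0.998
grip_force: 0.0
[ 5.21159e+02  2.96573e+02 -2.93000e-01] -0.979401954473638
[0.4   0.502 1.645 0.    0.994 2.269]
pump [array([511., 110.,   6.])]
```

View pics/w2.png

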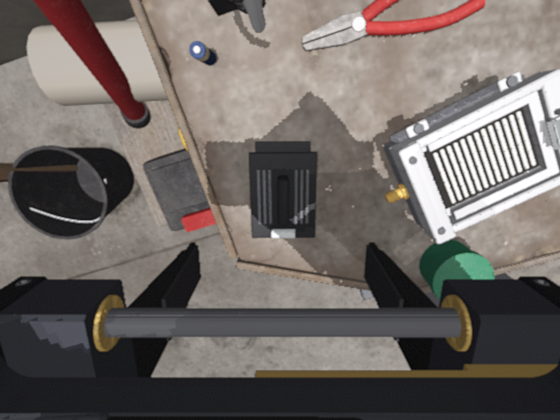

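The wrist view shows the cover at (185,283) with its lip up, and the whole well at right, with ledge corners near (391,153) and (437,242). I'll measure the well from both wrist shots.

Run:
```python
from h import *
w=eyes.read_camera("wrist");s=env.state()
def T(pos,rpy): M=np.eye(4);M[:3,:3]=Ro.from_euler("xyz",rpy).as_matrix();M[:3,3]=pos;return M
Ew=np.array(w["extrinsics"]); C=Ew@T(s["eef_pos"],s["tcp_rot"])   # tool->cam
np.save("C.npy",C)
w1=dict(w);w1["extrinsics"]=C@np.linalg.inv(T([491.9,285.4,214.8],[3.141,0,2.718]));w1["pixels"]=cv2.imread("pics/w1.png")[:,:,::-1]
for n,p,roi in(("w2",w,(80,260,370,560)),("w1",w1,(200,310,70,245))):
    im=p["pixels"].astype(int);m=((im.min(2)>170)).astype(np.uint8);z=np.zeros_like(m);a,b,c,d=roi;z[a:b,c:d]=m[a:b,c:d]
    k,l,st,ce=cv2.connectedComponentsWithStats(z);i=1+st[1:,4].argmax();cc=(l==i).astype(np.uint8)
    con=max(cv2.findContours(cc,0,2)[0],key=len);h=cv2.convexHull(con);ap=cv2.approxPolyDP(h,4,True)[:,0]
    print(n,st[i],ap.tolist())
    for zz in(77,83,89): print(zz,[plane(p,(q[1],q[0]),zz)[:2].round(1).tolist() for q in ap])
```

```text
w2 [ 399   80  161  164 7613] [[559, 80], [559, 185], [438, 243], [399, 153], [538, 80]]
77 [[566.8, 58.7], [480.5, 63.1], [457.2, 170.6], [547.5, 188.8], [571.6, 74.3]]
83 [[567.8, 63.4], [483.3, 67.7], [460.5, 172.8], [548.9, 190.6], [572.5, 78.7]]
89 [[568.7, 68.0], [486.2, 72.3], [463.9, 175.0], [550.3, 192.4], [573.3, 83.0]]
w1 [  70  200  119   80 3593] [[188, 244], [177, 255], [105, 279], [83, 279], [70, 238], [88, 200], [142, 200], [161, 205]]
77 [[497.5, 177.4], [503.7, 160.9], [496.6, 77.3], [487.0, 56.0], [442.3, 71.0], [416.1, 110.7], [437.9, 159.1], [450.0, 173.5]]
83 [[495.9, 180.1], [501.9, 164.0], [495.0, 82.1], [485.6, 61.2], [441.8, 75.8], [416.1, 114.8], [437.5, 162.2], [449.3, 176.3]]
89 [[494.3, 182.9], [500.2, 167.1], [493.5, 86.8], [484.2, 66.3], [441.3, 80.7], [416.1, 118.9], [437.0, 165.3], [448.7, 179.2]]
```

```bash
python3 -m inch '[[[0,0.02,0.46],0,-1],[[0,0,0.46],0,-1],[[0,0,0.46],0,-1],[[0,0,0.46],0,-1],[[0,0,0.46],0,-1],[[0,0,0.46],0,-1],[[0,0,0],0,-1],[[0,0,0],0,1],[[0,0,0],0,1],[[0,0,0],0,1]]'
```

```text
t: 10.6
eef_pos: [529.9, 294.8, 14.0]
tcp_rot: [-3.141, -0.001, -0.298]
ft_force: [-0.2, 0.5, 0.2]
opening: 0.741
grip_force: 0.0
```

```bash
python3 -m inch '[[[0,0,0.03],0,1],[[0,0,0],0,1],[[0,0,0],0,1],[[0,0,0],0,1],[[0,0,0],0,1],[[0,0,0],0,1],[[0,0,0],0,1],[[0,0,0],0,1],[[0,0,0],0,1],[[0,0,0],0,1]]'
```

```text
t: 11.85
eef_pos: [529.5, 294.7, 11.2]
tcp_rot: [-3.141, -0.0, -0.298]
ft_force: [-0.2, 0.4, 0.3]
opening: 0.126
grip_force: 30.0
```

```bash
python3 -m inch '[[[0,0,-0.3],0,1],[[0,0,-0.8],0,1],[[0,0,-0.8],0,1],[[0,0,-0.75],-1,1],[[0,0,0],-1,1],[[0,0,0],-1,1],[[0,0,0],-1,1],[[0,0,0],-1,1],[[0,0,0],-1,1],[[0,0,0],-1,1]]'
python3 -m inch '[[[0,0,0],-1,1],[[0,0,0],-1,1],[[0,0,0],-1,1],[[0,0,0],-1,1],[[0,0,0],-1,1],[[0,0,0],-1,1],[[0,0,0],-1,1],[[0,0,0],-1,1],[[0,0,0],-1,1],[[0,0,0],-1,1]]'
python3 -m inch '[[[0,0,0],-1,1],[[0,0,0],-1,1],[[0,0,0],-1,1],[[0,0,0],-1,1],[[0,0,0],-1,1],[[0,0,0],-1,1],[[0,0,0],-0.76,1],[[-0.5,-0.4,0],0,1],[[-0.5,-0.4,0],0,1],[[0,0,0],0,1]]'
cat >> h.py <<'E'
def Tm(pos,rpy): M=np.eye(4);M[:3,:3]=Ro.from_euler("xyz",rpy).as_matrix();M[:3,3]=pos;return M
def held(s):
    # v: g (cover x of TCP), a (height of TCP over underside there, along cover z), dy, tilt (lip down +)
    def mk(v):
        R=Ro.from_euler("xyz",s["tcp_rot"]).as_matrix()@np.diag([1,-1,-1])@Ro.from_euler("y",v[3]).as_matrix()
        return s["eef_pos"]-R@np.array([v[0],v[2],v[1]]),R
    return mk
E
python3 - <<'E'
from h import *
w=eyes.read_camera("wrist");save(w,"w3");s=env.state();sc=eyes.read_camera("scene");save(sc,"s3")
print(s["ft_force"].round(1),s["joints"].round(2))
for ps in([w],[w,sc]):
    r=fitcover(ps,[8,11,0,0.03],held(s),[5,4,3,.1]);print(r.x.round(3),r.fun)
E
```

```text
t: 13.1
eef_pos: [529.3, 294.6, 171.4]
tcp_rot: [-3.141, -0.001, 0.316]
ft_force: [-0.5, -0.6, -0.9]
opening: 0.123
grip_force: 30.0
t: 14.35
eef_pos: [529.4, 294.6, 171.4]
tcp_rot: [3.141, -0.001, 1.188]
ft_force: [0.5, 0.0, -2.0]
opening: 0.126
grip_force: 30.0
t: 15.6
eef_pos: [493.7, 224.6, 171.5]
tcp_rot: [3.141, 0.0, 1.774]
ft_force: [0.6, 0.6, -1.1]
opening: 0.125
grip_force: 30.0
[-0.5  0.7 -1.8] [0.31 0.43 1.81 0.   0.9  0.1 ]
[13.106 25.63  -1.387 -0.614] -0.8105476437542491
[ 7.849 14.917 -0.558  0.129] -0.6931577141205576
```

View pics/w3.png

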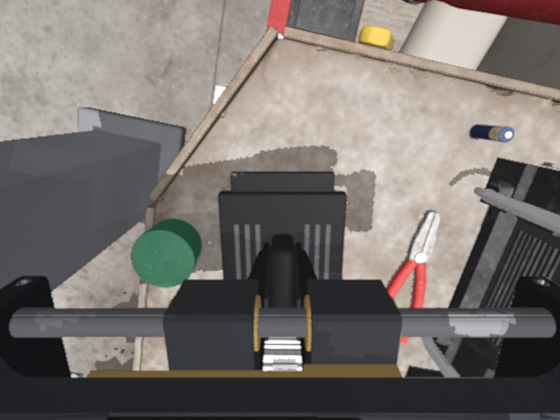

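The held cover shows its lip at rows 173–190, columns 232–334, and the front plate edge at row 193, columns 220–345. I'll compare these with predicted corners to get the tilt.

```bash
cat >> h.py <<'E'
def lipedges(p,c0=245,c1=320,r1=240):
    g=p["pixels"][:r1,c0:c1].astype(float).mean(2);return g.mean(1)
def corners(p,mk,v):
    pos,R=mk(v);return {str(c):np.round(proj(p,pos+R@np.array(c,float)),1).tolist() for c in[(59,29,4),(59,-29,4),(48,35.9,8),(48,-35.9,8),(59,29,0)]}
E
python3 - <<'E'
from h import *
w=eyes.read_camera("wrist");s=env.state()
for v in([8.4,11.2,0,0],[8.4,11.2,0,.1],[8.4,11.2,0,.25]): print(v,corners(w,held(s),v))
print(lipedges(w)[165:200].round().tolist())
m=eyes.cut_out("cover",w)[0]["mask"];c=np.argwhere(m);print(c.min(0),[ (r,np.flatnonzero(m[r])[[0,-1]].tolist()) for r in(178,184,200,210,230,250) if m[r].any()])
E
```

```text
[8.4, 11.2, 0, 0] {'(59, 29, 4)': [171.6, 229.8], '(59, -29, 4)': [171.6, 335.0], '(48, 35.9, 8)': [192.7, 217.1], '(48, -35.9, 8)': [192.7, 347.7], '(59, 29, 0)': [170.2, 230.9]}
[8.4, 11.2, 0, 0.1] {'(59, 29, 4)': [171.6, 231.2], '(59, -29, 4)': [171.6, 333.5], '(48, 35.9, 8)': [191.9, 218.4], '(48, -35.9, 8)': [191.9, 346.3], '(59, 29, 0)': [171.0, 232.3]}
[8.4, 11.2, 0, 0.25] {'(59, 29, 4)': [173.3, 233.2], '(59, -29, 4)': [173.3, 331.5], '(48, 35.9, 8)': [191.9, 220.4], '(48, -35.9, 8)': [191.9, 344.3], '(59, 29, 0)': [173.7, 234.2]}
[125.0, 125.0, 126.0, 126.0, 128.0, 123.0, 85.0, 48.0, 53.0, 64.0, 66.0, 66.0, 66.0, 66.0, 65.0, 65.0, 65.0, 65.0, 65.0, 65.0, 65.0, 65.0, 64.0, 64.0, 65.0, 63.0, 51.0, 35.0, 35.0, 44.0, 54.0, 61.0, 62.0, 62.0, 62.0]
[219 129] [(230, [148, 195]), (250, [130, 200])]
```

```bash
cat >> h.py <<'E'
def cols(p,r0,r1,a=200,b=365):
    g=p["pixels"][r0:r1].astype(float).mean((0,2));d=np.gradient(cv2.GaussianBlur(g[None],(0,0),0.8)[0])
    L=a+np.argmax(-d[a:280] if a<280 else 0);R=290+np.argmax(d[290:b])
    f=lambda i:i+0.5*(abs(d[i-1])-abs(d[i+1]))/(abs(d[i-1])-2*abs(d[i])+abs(d[i+1]))
    return round(f(L),2),round(f(R),2)
E
python3 - <<'E'
from h import *
w=eyes.read_camera("wrist")
print("lip",cols(w,175,179),cols(w,182,188),"plate",cols(w,196,200),cols(w,204,210),cols(w,214,220))
sc=eyes.read_camera("scene");s=env.state()
for v in([8.4,11.2,0,0],[8.4,11.2,0,.25]): print(v,corners(sc,held(s),v))
cv2.imwrite("pics/s3z.png",cv2.resize(sc["pixels"][90:230,190:330],None,fx=4.2,fy=4.2,interpolation=cv2.INTER_CUBIC)[:,:,::-1])
E
```

```text
lip (np.float64(229.31), np.float64(334.12)) (np.float64(230.15), np.float64(333.98)) plate (np.float64(217.55), np.float64(345.9)) (np.float64(218.17), np.float64(345.82)) (np.float64(218.76), np.float64(344.88))
[8.4, 11.2, 0, 0] {'(59, 29, 4)': [121.1, 194.9], '(59, -29, 4)': [105.4, 220.6], '(48, 35.9, 8)': [125.4, 194.8], '(48, -35.9, 8)': [105.7, 226.9], '(59, 29, 0)': [122.5, 195.2]}
[8.4, 11.2, 0, 0.25] {'(59, 29, 4)': [126.4, 196.9], '(59, -29, 4)': [110.7, 222.3], '(48, 35.9, 8)': [129.4, 196.3], '(48, -35.9, 8)': [109.8, 228.0], '(59, 29, 0)': [128.0, 197.5]}
```

View pics/s3z.png

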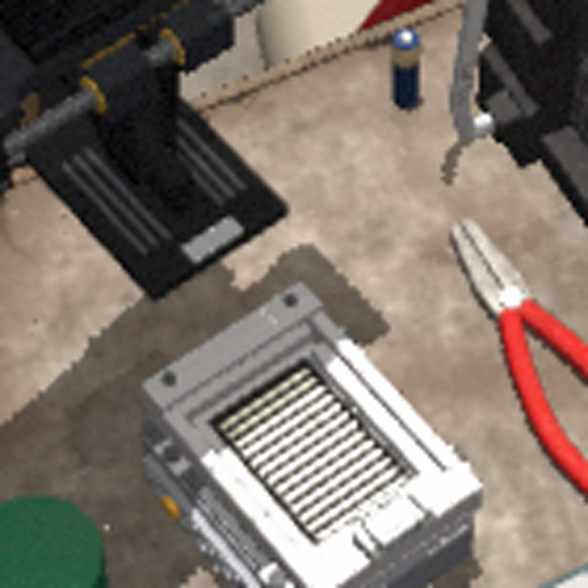

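Seen from the scene camera, the held cover is level, with its wear-plate edge just beyond the pump's ledge end. I'll lower it onto the ledge's outer edge to tilt it gently within the grip.

```bash
python3 -m inch '[[[0,0,0.37],0,1],[[0,0,0.37],0,1],[[0,0,0.37],0,1],[[0,0,0],0,1],[[0,0,0.02],0,1],[[0,0,0.02],0,1],[[0,0,0.02],0,1],[[0,0,0.02],0,1],[[0,0,0.02],0,1],[[0,0,0.02],0,1]]'
```

```text
t: 17.3
eef_pos: [494.9, 226.8, 97.3]
tcp_rot: [3.14, -0.001, 1.775]
ft_force: [-3.2, 5.2, 9.2]
opening: 0.126
grip_force: 30.0
```

```bash
python3 -m inch '[[[0,0,0.02],0,1],[[0,0,0.02],0,1],[[0,0,0.02],0,1],[[0,0,0.02],0,1],[[0,0,0],0,1],[[0,0,0],0,1],[[0,0,0],0,1],[[0,0,0],0,1],[[0,0,0],0,1],[[0,0,0],0,1]]'
python3 - <<'E'
from h import *
w=eyes.read_camera("wrist");s=env.state()
print(s["ft_force"],s["moment"],s["eef_pos"])
print("lip",cols(w,175,179),cols(w,182,188),"plate",cols(w,196,200),cols(w,204,210),cols(w,214,220),lipedges(w)[166:200].round().tolist())
E
```

```text
t: 18.55
eef_pos: [495.0, 227.2, 92.6]
tcp_rot: [3.14, -0.001, 1.775]
ft_force: [-3.4, 6.8, 7.6]
opening: 0.128
grip_force: 30.0
[-2.99986371  6.38096528  8.70110556] [ 0.89239898  0.66255585 -0.06861387] [494.98554702 227.17022871  92.63299787]
lip (np.float64(231.11), np.float64(332.73)) (np.float64(231.18), np.float64(344.12)) plate (np.float64(218.99), np.float64(345.06)) (np.float64(219.28), np.float64(344.82)) (np.float64(219.6), np.float64(344.87)) [125.0, 123.0, 122.0, 121.0, 121.0, 119.0, 100.0, 64.0, 59.0, 68.0, 70.0, 70.0, 70.0, 69.0, 69.0, 69.0, 69.0, 69.0, 69.0, 69.0, 69.0, 68.0, 68.0, 69.0, 69.0, 66.0, 47.0, 36.0, 46.0, 61.0, 66.0, 67.0, 67.0, 66.0]
```

```bash
python3 -m inch '[[[0,0,0.02],0,1],[[0,0,0.02],0,1],[[0,0,0.02],0,1],[[0,0,0.02],0,1],[[0,0,0.02],0,1],[[0,0,0.02],0,1],[[0,0,0],0,1],[[0,0,0],0,1],[[0,0,0],0,1],[[0,0,0],0,1]]'
python3 - <<'E'
from h import *
w=eyes.read_camera("wrist");s=env.state();sc=eyes.read_camera("scene")
print("lip",cols(w,176,180),cols(w,182,187),"plate",cols(w,196,200),cols(w,204,210),cols(w,214,220),lipedges(w)[168:200].round().tolist())
for v in([8.4,11.2,0,.2],[8.4,11.2,0,.25]): print(v,corners(w,held(s),v))
E
```

```text
t: 19.85
eef_pos: [495.0, 227.2, 85.7]
tcp_rot: [3.14, -0.001, 1.775]
ft_force: [-4.2, 8.2, 11.7]
opening: 0.125
grip_force: 41.2
lip (np.float64(233.11), np.float64(330.81)) (np.float64(232.97), np.float64(330.87)) plate (np.float64(220.39), np.float64(343.5)) (np.float64(220.76), np.float64(346.32)) (np.float64(220.9), np.float64(346.55)) [124.0, 123.0, 121.0, 120.0, 120.0, 117.0, 95.0, 64.0, 62.0, 66.0, 66.0, 66.0, 66.0, 67.0, 67.0, 67.0, 67.0, 67.0, 67.0, 67.0, 67.0, 68.0, 68.0, 69.0, 64.0, 46.0, 48.0, 63.0, 68.0, 67.0, 67.0, 67.0]
[8.4, 11.2, 0, 0.2] {'(59, 29, 4)': [172.6, 232.7], '(59, -29, 4)': [172.6, 332.4], '(48, 35.9, 8)': [191.8, 219.9], '(48, -35.9, 8)': [191.9, 345.2], '(59, 29, 0)': [172.7, 233.8]}
[8.4, 11.2, 0, 0.25] {'(59, 29, 4)': [173.4, 233.4], '(59, -29, 4)': [173.4, 331.7], '(48, 35.9, 8)': [192.0, 220.6], '(48, -35.9, 8)': [192.1, 344.5], '(59, 29, 0)': [173.7, 234.4]}
```

Run:
```python
from h import *
from scipy.optimize import least_squares
w=eyes.read_camera("wrist");s=env.state()
def ob(v):
    pos,R=held(s)([v[0],v[1],0,v[2]]);P=lambda *c:np.array(proj(w,pos+R@np.array(c,float)))
    a,b=P(59,29,4),P(59,-29,4);c,d=P(48,35.9,8),P(48,-35.9,8)
    return np.array([b[1]-a[1],d[1]-c[1],max(a[0],a[0]) ,c[0]])
o0=ob([8.4,11.2,0]);d=np.array([-6.5,-5.25,3.1,1.2])
f=lambda v:ob(v)-o0-d
r=least_squares(f,[8,11,.2],x_scale=[1,1,.1]);print(r.x,f(r.x))
for a in(9,11.2,13):
    r=least_squares(lambda u:f([u[0],a,u[1]]),[8,.2],x_scale=[1,.1]);print(a,r.x,f([r.x[0],a,r.x[1]]).round(2))
```

```text
[9.36370509 8.29929133 0.27233415] [ 0.40738616 -0.27464314  0.28530057 -0.27975809]
9 [9.40590266 0.25679834] [ 0.44 -0.34  0.23 -0.22]
11.2 [9.61222598 0.2076845 ] [ 0.57 -0.55  0.05 -0.05]
13 [9.865296   0.16705603] [ 0.68 -0.72 -0.08  0.07]
```

```bash
python3 -m inch '[[[0,0,-0.1],0,1],[[0,0,-0.25],0,1],[[0,0,-0.25],0,1],[[0,0,0],0,1],[[0,0,0],0,1],[[0,0,0],0,1],[[0,0,0],0,1],[[0,0,0],0,1],[[0,0,0],0,1],[[0,0,0],0,1]]'
python3 - <<'E'
import cv2
im=cv2.imread("pics/w2.png");cv2.imwrite("pics/w2z.png",cv2.resize(im[65:255,375:560],None,fx=3.15,fy=3.15,interpolation=cv2.INTER_CUBIC))
E
```

```text
t: 21.25
eef_pos: [494.7, 226.2, 120.4]
tcp_rot: [3.142, -0.0, 1.775]
ft_force: [-0.2, 0.1, -2.5]
opening: 0.121
grip_force: 40.2
```

View pics/w2z.png

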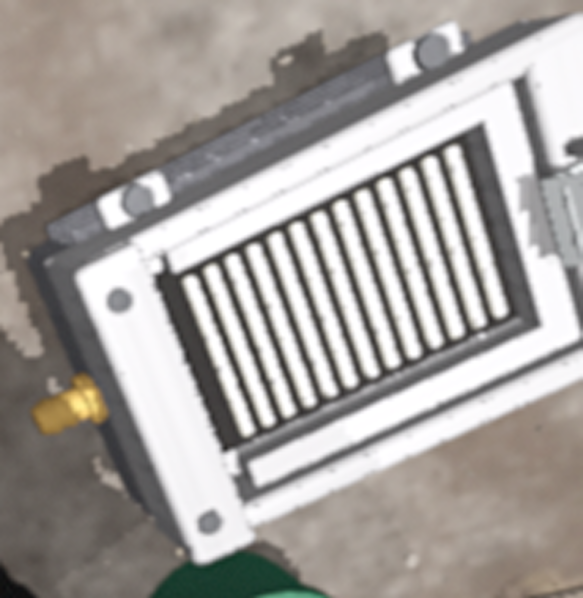

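The enlarged wrist view shows the ledge bar corners at crop positions (77,275), (192,562), (132,240) and (248,535). I'll convert those to world positions.

Run:
```python
from h import *
C=np.load("C.npy");w=eyes.read_camera("wrist");s=env.state()
w2=dict(w);w2["extrinsics"]=C@np.linalg.inv(Tm([529.4,295.6,177.6],[3.14,.002,-.298]))
w1=dict(w);w1["extrinsics"]=C@np.linalg.inv(Tm([491.9,285.4,214.8],[3.141,0,2.718]))
f=lambda c:(65+c[1]/3.15,375+c[0]/3.15); f1=lambda c:(190+c[1]/4.7,70+c[0]/4.7)
P2=dict(A=(77,275),B=(192,562),C=(132,240),D=(248,535),s1=(119,300),s2=(209,522)); P1=dict(A=(715,460),B=(455,145),s1=(661,442),s2=(456,205))
for k in P1: print("tri",k,tri([(w2,f(P2[k])),(w1,f1(P1[k]))]).round(1))
for z in(80,86):
    q={k:plane(w2,f(P2[k]),z)[:2] for k in P2}; q1={k:plane(w1,f1(P1[k]),z)[:2] for k in P1}
    for n,d in(("w2",q),("w1",q1)):
        for a,b in(("A","B"),("C","D"),("s1","s2")):
            if a in d: e=d[a]-d[b];print(z,n,a+b,"mid",((d[a]+d[b])/2).round(1),"len",np.linalg.norm(e).round(1),"yaw",(np.pi/2+np.arctan2(e[1],e[0])).round(3))
# current tilt
print("lip",cols(w,176,180),cols(w,182,187),"plate",cols(w,196,200))
```

```text
tri A [550.5 192.5  91.5]
tri B [464.5 177.1  90.5]
tri s1 [541.5 184.   92.1]
tri s2 [475.7 171.5  92.1]
80 w2 AB mid [503.3 181.4] len 90.6 yaw 1.746
80 w2 CD mid [507.4 165.6] len 91.9 yaw 1.755
80 w2 s1s2 mid [503.8 173.6] len 70.1 yaw 1.757
80 w1 AB mid [511.  179.4] len 90.8 yaw 1.741
80 w1 s1s2 mid [512.5 171.6] len 69.8 yaw 1.759
86 w2 AB mid [505.7 183.4] len 88.6 yaw 1.746
86 w2 CD mid [509.7 168. ] len 89.9 yaw 1.755
86 w2 s1s2 mid [506.2 175.7] len 68.6 yaw 1.757
86 w1 AB mid [509.2 182.2] len 89.1 yaw 1.741
86 w1 s1s2 mid [510.5 174.5] len 68.4 yaw 1.759
lip (np.float64(233.05), np.float64(330.85)) (np.float64(233.04), np.float64(330.91)) plate (np.float64(220.54), np.float64(343.02))
```

```bash
python3 -m inch '[[[0,0,0],0.29,1],[[-0.41,0.019,0],0,1],[[-0.41,0.019,0],0,1],[[-0.41,0.019,0],0,1],[[-0.41,0.018,0],0,1],[[0,0,0.1],0,1],[[0,0,0.08],0,1],[[0,0,0],0,1],[[0,0,0],0,1],[[0,0,0],0,1]]'
python3 - <<'E'
from h import *
s=[env.state()["ft_force"]];print(s)
w=eyes.read_camera("wrist");save(w,"w4");print(env.state()["ft_force"])
E
python3 -m inch '[[[0,0,0.01],0,1],[[0,0,0.01],0,1],[[0,0,0.01],0,1],[[0,0,0.01],0,1],[[0,0,0],0,1],[[0,0,0],0,1],[[0,0,0],0,1],[[0,0,0],0,1],[[0,0,0],0,1],[[0,0,0],0,1]]'
```

```text
t: 22.55
eef_pos: [516.6, 130.7, 109.6]
tcp_rot: [3.141, -0.0, 1.75]
ft_force: [1.5, -0.1, 0.0]
opening: 0.124
grip_force: 34.5
[array([ 1.49847469, -0.07517834,  0.04668835])]
[ 0.771013    1.31701927 -0.4648749 ]
t: 23.85
eef_pos: [516.9, 129.9, 107.8]
tcp_rot: [3.141, 0.0, 1.75]
ft_force: [-0.9, -3.3, 8.3]
opening: 0.124
grip_force: 32.0
```

View pics/w4.png

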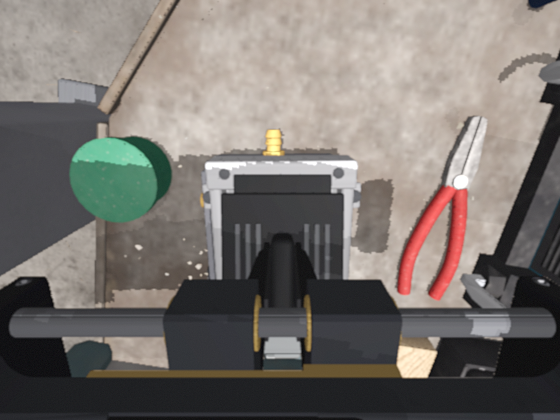

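The wrist view confirms that the lip (columns 233–331) is centred on the ledge (207–356, screws at 224.5 and 339), so y is within about 0.5 mm. I'll back off in small steps to find the exact contact height.

```bash
python3 -m inch '[[[0,0,-0.01],0,1],[[0,0,0],0,1],[[0,0,0],0,1],[[0,0,0],0,1],[[0,0,0],0,1],[[0,0,0],0,1],[[0,0,0],0,1],[[0,0,0],0,1],[[0,0,0],0,1],[[0,0,0],0,1]]'
python3 - <<'E'
from h import *
F=[];
for i in range(3): w=eyes.read_camera("wrist");s=env.state();F.append(s["ft_force"]);
print(np.mean(F,0).round(1),s["eef_pos"].round(2));print("lip",cols(w,176,180),cols(w,182,187),"plate",cols(w,196,200),lipedges(w)[168:180].round().tolist())
E
python3 -m inch '[[[0,0,-0.01],0,1],[[0,0,0],0,1],[[0,0,0],0,1],[[0,0,-0.01],0,1],[[0,0,0],0,1],[[0,0,0],0,1],[[0,0,0],0,1],[[0,0,0],0,1],[[0,0,0],0,1],[[0,0,0],0,1]]'
python3 - <<'E'
from h import *
F=[];
for i in range(3): w=eyes.read_camera("wrist");s=env.state();F.append(s["ft_force"]);
print(np.mean(F,0).round(1),s["eef_pos"].round(2));print("lip",cols(w,176,180),cols(w,182,187),"plate",cols(w,196,200),lipedges(w)[168:180].round().tolist())
E
```

```text
t: 25.1
eef_pos: [516.8, 130.0, 107.9]
tcp_rot: [3.141, 0.0, 1.75]
ft_force: [1.2, -3.1, 4.8]
opening: 0.126
grip_force: 32.2
[ 0.8 -4.6  5. ] [516.82 130.02 107.96]
lip (np.float64(232.72), np.float64(331.16)) (np.float64(232.87), np.float64(331.22)) plate (np.float64(220.05), np.float64(343.8)) [205.0, 206.0, 206.0, 207.0, 201.0, 147.0, 74.0, 58.0, 64.0, 66.0, 66.0, 66.0]
t: 26.5
eef_pos: [516.7, 130.2, 109.0]
tcp_rot: [3.142, -0.0, 1.75]
ft_force: [0.2, 0.3, -1.5]
opening: 0.127
grip_force: 32.3
[-0.1  0.5 -1.9] [516.68 130.16 109.04]
lip (np.float64(232.69), np.float64(331.17)) (np.float64(232.91), np.float64(331.23)) plate (np.float64(220.14), np.float64(343.6)) [205.0, 206.0, 206.0, 207.0, 201.0, 147.0, 74.0, 58.0, 64.0, 66.0, 66.0, 66.0]
```

```bash
python3 -m inch '[[[-0.1,0.005,0],0,1],[[-0.1,0,0],0,1],[[0,0,0],0,1],[[0,0,0.07],0,1],[[0,0,0.06],0,1],[[0,0,0.05],0,1],[[0,0,0.03],0,1],[[0,0,0.02],0,1],[[0,0,0],0,1],[[0,0,0],0,1]]'
python3 - <<'E'
from h import *
F=[];
for i in range(3): w=eyes.read_camera("wrist");s=env.state();F.append(s["ft_force"]);
print(np.mean(F,0).round(1),s["eef_pos"].round(2));print("lip",cols(w,176,180),cols(w,182,187),"plate",cols(w,196,200))
E
```

```text
t: 27.9
eef_pos: [519.1, 118.4, 95.3]
tcp_rot: [3.141, -0.0, 1.75]
ft_force: [0.7, -0.3, -1.9]
opening: 0.123
grip_force: 32.3
[ 0.1 -0.1 -2.1] [519.15 118.41  95.32]
lip (np.float64(232.71), np.float64(331.19)) (np.float64(232.18), np.float64(331.42)) plate (np.float64(220.73), np.float64(344.82))
```

```bash
python3 -m inch '[[[0.05,0,0],0,1],[[0.05,0,0],0,1],[[0.03,0,0],0,1],[[0.02,0,0],0,1],[[0.01,0,0],0,1],[[0.01,0,0],0,1],[[0,0,0],0,1],[[0,0,0],0,1],[[0,0,0],0,1],[[0,0,0],0,1]]'
python3 - <<'E'
from h import *
F=[];
for i in range(3): w=eyes.read_camera("wrist");s=env.state();F.append(s["ft_force"]);
print(np.mean(F,0).round(1),s["eef_pos"].round(2));print("lip rows",lipedges(w)[150:200].round().tolist())
E
```

```text
t: 29.3
eef_pos: [517.3, 128.4, 95.2]
tcp_rot: [3.142, -0.0, 1.75]
ft_force: [-0.1, 0.2, -1.9]
opening: 0.124
grip_force: 32.3
[-0.   0.3 -2. ] [517.29 128.44  95.25]
lip rows [128.0, 135.0, 133.0, 118.0, 113.0, 116.0, 118.0, 119.0, 118.0, 117.0, 150.0, 215.0, 251.0, 253.0, 247.0, 236.0, 221.0, 208.0, 202.0, 201.0, 201.0, 202.0, 201.0, 200.0, 198.0, 199.0, 200.0, 202.0, 203.0, 204.0, 204.0, 204.0, 203.0, 202.0, 201.0, 199.0, 199.0, 200.0, 201.0, 195.0, 177.0, 121.0, 53.0, 33.0, 49.0, 61.0, 63.0, 63.0, 62.0, 62.0]
```

```bash
python3 -m inch '[[[0.01,0,0],0,1],[[0.01,0,0],0,1],[[0.01,0,0],0,1],[[0,0,0],0,1],[[0,0,0],0,1],[[0,0,0],0,1],[[0,0,0],0,1],[[0,0,0],0,1],[[0,0,0],0,1],[[0,0,0],0,1]]'
python3 - <<'E'
from h import *
F=[];
for i in range(3): w=eyes.read_camera("wrist");s=env.state();F.append(s["ft_force"]);
print(np.mean(F,0).round(1),s["eef_pos"].round(2))
E
```

```text
t: 30.7
eef_pos: [517.2, 129.7, 95.3]
tcp_rot: [3.141, 0.001, 1.75]
ft_force: [1.6, -5.4, -1.2]
opening: 0.124
grip_force: 32.4
[ 1.1 -5.7 -0.6] [517.19 129.73  95.32]
```

```bash
python3 -m inch '[[[-0.015,0,0],0,1],[[0,0,0],0,1],[[-0.011,0,0.017],0,1],[[-0.011,0,0.017],0,1],[[-0.011,0,0.017],0,1],[[-0.011,0,0.017],0,1],[[0,0,0],0,1],[[0,0,0],0,1],[[0,0,0],0,1],[[0,0,0],0,1]]'
python3 - <<'E'
from h import *
F=[];
for i in range(3): w=eyes.read_camera("wrist");s=env.state();F.append(s["ft_force"]);
print(np.mean(F,0).round(1),s["eef_pos"].round(2));print("lip rows",lipedges(w)[155:200].round().tolist(),"plate",cols(w,196,200),cols(w,204,210))
E
```

```text
t: 32.1
eef_pos: [517.7, 126.8, 91.3]
tcp_rot: [3.141, -0.0, 1.75]
ft_force: [-2.0, 2.2, 5.3]
opening: 0.124
grip_force: 30.8
[-2.3  2.3  5.3] [517.64 126.81  91.3 ]
lip rows [119.0, 118.0, 117.0, 146.0, 210.0, 250.0, 255.0, 255.0, 255.0, 253.0, 246.0, 233.0, 217.0, 206.0, 202.0, 201.0, 200.0, 198.0, 199.0, 200.0, 201.0, 202.0, 203.0, 204.0, 203.0, 203.0, 202.0, 201.0, 200.0, 199.0, 199.0, 200.0, 200.0, 192.0, 166.0, 107.0, 45.0, 35.0, 51.0, 60.0, 62.0, 62.0, 62.0, 62.0, 61.0] plate (np.float64(214.67), np.float64(345.98)) (np.float64(220.19), np.float64(345.41))
```

```bash
python3 -m inch '[[[0,0,0],0,0.4],[[0,0,0],0,0.4],[[0,0,0],0,0.4],[[0,0,0],0,0.4],[[0,0,0],0,0.4],[[0,0,-0.3],0,0.4],[[0,0,-0.4],0,0.4],[[0,0,-0.4],0,0.4],[[0,0,0],0,0.4],[[0,0,0],0,0.4]]'
python3 - <<'E'
from h import *
sc=eyes.read_camera("scene");w=eyes.read_camera("wrist");t=eyes.read_camera("top");save(sc,"s5");save(t,"t5")
a=cv2.resize(sc["pixels"][140:260,200:320],(400,400),interpolation=cv2.INTER_CUBIC);b=cv2.resize(w["pixels"],(400,300))
c=np.zeros((400,800,3),np.uint8);c[:,:400]=a;c[:300,400:]=b;cv2.imwrite("pics/mix5.png",c[:,:,::-1])
E
```

```text
t: 33.5
eef_pos: [517.2, 126.7, 156.4]
tcp_rot: [-3.141, -0.0, 1.75]
ft_force: [0.1, -0.0, 0.2]
opening: 0.299
grip_force: 0.0
```

View pics/mix5.png

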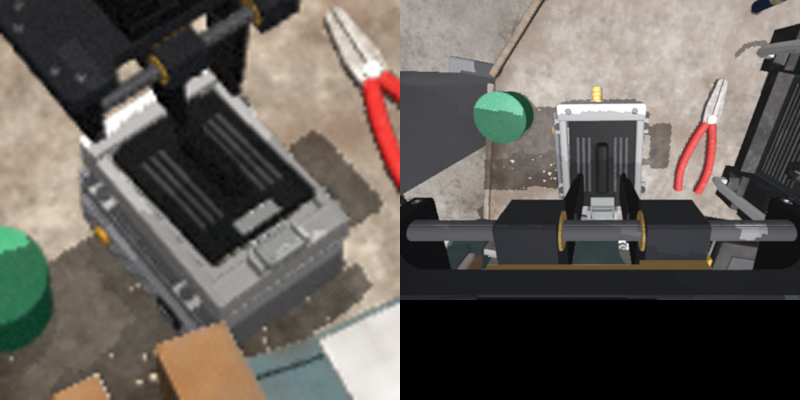

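The cover lies in the well with its lip under the ledge and its wear-plate edge resting on the catch. Next I'll straddle the catch with the fingers 40 mm apart and press on the plate's edge.

```bash
python3 -m inch '[[[-0.42,0,0],0,0.16],[[-0.41,0,0],0,0.16],[[0,0,0],0,0.16],[[0,0,0.3],0,0.16],[[0,0,0.3],0,0.16],[[0,0,0.25],0,0.16],[[0,0,0],0,0.16],[[0,0,0],0,0.16],[[0,0,0],0,0.16],[[0,0,0],0,0.16]]'
python3 -m inch '[[[0,0,0.03],0,0.16],[[0,0,0.03],0,0.16],[[0,0,0.03],0,0.16],[[-0.003,0,0.02],0,0.16],[[-0.003,0,0.02],0,0.16],[[-0.003,0,0.02],0,0.16],[[0,0,0],0,0.16],[[0,0,0],0,0.16],[[0,0,0],0,0.16],[[0,0,0],0,0.16]]'
```

```text
t: 34.9
eef_pos: [526.6, 77.7, 106.6]
tcp_rot: [3.141, 0.0, 1.75]
ft_force: [-1.0, 0.9, -0.4]
opening: 0.419
grip_force: 0.0
t: 36.15
eef_pos: [526.6, 77.2, 97.2]
tcp_rot: [3.142, -0.0, 1.75]
ft_force: [-0.5, 0.0, 0.2]
opening: 0.422
grip_force: 0.0
```

Still free. I'll carry on down, following the swing.

```bash
python3 -m inch '[[[-0.003,0,0.02],0,0.16],[[-0.003,0,0.02],0,0.16],[[-0.003,0,0.02],0,0.16],[[-0.003,0,0.02],0,0.16],[[0,0,0],0,0.16],[[0,0,0],0,0.16],[[0,0,0],0,0.16],[[0,0,0],0,0.16],[[0,0,0],0,0.16],[[0,0,0],0,0.16]]'
```

```text
t: 37.4
eef_pos: [526.7, 76.5, 92.3]
tcp_rot: [3.142, -0.0, 1.75]
ft_force: [-0.2, -0.0, -0.1]
opening: 0.419
grip_force: 0.0
```

```bash
python3 -m inch '[[[-0.002,0,0.02],0,0.16],[[-0.002,0,0.02],0,0.16],[[-0.002,0,0.02],0,0.16],[[0,0,0],0,0.16],[[0,0,0],0,0.16],[[0,0,0],0,0.16],[[0,0,0],0,0.16],[[0,0,0],0,0.16],[[0,0,0],0,0.16],[[0,0,0],0,0.16]]'
python3 - <<'E'
from h import *
sc=eyes.read_camera("scene");s=env.state();print(s["ft_force"].round(1),s["eef_pos"].round(1))
E
```

```text
t: 38.65
eef_pos: [526.7, 76.2, 88.7]
tcp_rot: [-3.142, -0.0, 1.75]
ft_force: [0.4, -0.4, -0.2]
opening: 0.42
grip_force: 0.0
[-0.5  0.4  0.1] [526.8  76.1  88.7]
```

```bash
python3 -m inch '[[[0,0,0.02],0,0.16],[[0,0,0.02],0,0.16],[[0,0,0.01],0,0.16],[[0,0,0],0,0.16],[[0,0,0],0,0.16],[[0,0,0],0,0.16],[[0,0,0],0,0.16],[[0,0,0],0,0.16],[[0,0,0],0,0.16],[[0,0,0],0,0.16]]'
python3 - <<'E'
from h import *
sc=eyes.read_camera("scene");s=env.state();print(s["ft_force"].round(1),s["eef_pos"].round(1))
sc["pixels"][:]=cv2.imread("pics/s5.png")[:,:,::-1] if 0 else sc["pixels"]
W=np.array([519.8,115.2])
def mk(v):  # tilt about tip at well (59.4,0,66+h)
    u=np.array([np.cos(1.75),np.sin(1.75),0]);R=Ro.from_euler("z",1.75).as_matrix()@Ro.from_euler("y",v[0]).as_matrix()
    return np.append(W,0)+u*59.4+np.array([0,0,66+v[1]])-R@np.array([59,0,2.]),R
for h in(6,8,10,12):
    r=fitcover([sc],[.1],lambda v:mk([v[0],h]),[.08]);print(h,r.x.round(3),round(r.fun,3))
E
```

```text
t: 39.95
eef_pos: [526.8, 76.1, 85.8]
tcp_rot: [3.142, -0.0, 1.75]
ft_force: [-0.3, 0.4, -0.2]
opening: 0.424
grip_force: 0.3
[ 0.3 -0.2  0.6] [526.8  76.2  85.8]
6 [0.142] -0.077
8 [0.11] -0.076
10 [0.088] -0.075
12 [0.07] -0.074
```

```bash
python3 -m inch '[[[0,0,0.01],0,0.16],[[0,0,0.01],0,0.16],[[0,0,0.01],0,0.16],[[0,0,0],0,0.16],[[0,0,0],0,0.16],[[0,0,0],0,0.16],[[0,0,0],0,0.16],[[0,0,0],0,0.16],[[0,0,0],0,0.16],[[0,0,0],0,0.16]]'
```

```text
t: 41.45
eef_pos: [526.8, 76.1, 83.9]
tcp_rot: [3.142, -0.0, 1.75]
ft_force: [0.5, -0.0, -0.5]
opening: 0.421
grip_force: 0.0
```

Run:
```python
from h import *
sc=eyes.read_camera("scene");W=np.array([519.8,115.2]);u=np.array([np.cos(1.75),np.sin(1.75),0])
def mk(t,h):
    R=Ro.from_euler("z",1.75).as_matrix()@Ro.from_euler("y",t).as_matrix()
    return np.append(W,0)+u*59.4+np.array([0,0,66+h])-R@np.array([59,0,2.]),R
S=lambda c:(200+c[0]*.3,140+c[1]*.3)
print("seen wear",S((257,215)),"corner -x,+y?",S((212,265)),S((316,178)),"ledge corners A",S((205,75)),"B",S((85,148)),"+x corners",S((115,158)))
for h in(4,8,11):
    print("ledge",[np.round(proj(sc,np.append(W,0)+Ro.from_euler("z",1.75).apply([66.3,y,76.5+h]))[::-1],1).tolist() for y in(-45.5,45.5)])
    for t in(0,.15):
        p,R=mk(t,h);print(h,t,[np.round(proj(sc,p+R@np.array(c,float))[::-1],1).tolist() for c in((-42,0,8),(-48,35.9,8),(-48,-35.9,8),(48,35.9,8))])
```

```text
seen wear (277.1, 204.5) corner -x,+y? (263.6, 219.5) (294.8, 193.4) ledge corners A (261.5, 162.5) B (225.5, 184.4) +x corners (234.5, 187.4)
ledge [[263.4, 159.2], [224.9, 183.7]]
4 0 [[278.6, 211.8], [264.9, 224.7], [295.9, 203.7], [234.6, 188.7]]
4 0.15 [[277.8, 207.1], [263.9, 219.9], [295.4, 198.7], [234.3, 187.9]]
ledge [[263.4, 158.1], [224.7, 182.6]]
8 0 [[278.5, 210.8], [264.8, 223.7], [295.9, 202.6], [234.5, 187.6]]
8 0.15 [[277.8, 206.1], [263.9, 218.8], [295.4, 197.6], [234.1, 186.8]]
ledge [[263.3, 157.2], [224.5, 181.8]]
11 0 [[278.5, 210.0], [264.8, 222.9], [296.0, 201.8], [234.3, 186.8]]
11 0.15 [[277.8, 205.3], [263.8, 218.1], [295.5, 196.8], [233.9, 186.0]]
```

Run:
```python
from h import *
sc=eyes.read_camera("scene");o=cv2.imread("pics/s5.png")
for im in(o,sc["pixels"]):
    print(im[194:226:1,262:300:3].mean(2).astype(int));print()
```

```text
[[ 19  15  16  18  29  62  60  32  29  24 110  91  94]
 [ 27  17  22  17  20  59  37  31  32  24  54 130  83]
 [ 29  21  20  21  19  37  29  30  28  27  30 148  77]
 [ 25  27  17  16  27  28  30  32  26  30  25 151  70]
 [ 26  23  16  17  23  23  24  29  31  29  25 156 148]
 [ 48  21  26  28  25  29  48  29  29  28  19 148 150]
 [ 63  28  21  26  27  24 130  28  32  24  89 121 150]
 [ 48  17  22  21  22  82 141  48  34  37 150  94 157]
 [ 30  38  22  27  26 134 142 124  19  69 157 123 160]
 [ 40  62  24  30  77 141 141  95  22 135 157 155 155]
 [ 62  48  29  19 135 143 137  39  58 155 145 160 154]
 [ 53  31  25  59 142 142  95  29  99 158 155 157 158]
 [ 35  28  27 131 141 139  43  62 150 156 162 154 157]
 [ 21  23  23 145 145  95  23 165 154 160 153 156 159]
 [ 20  26  26 115 143  39  61 127 146 182 155 156 163]
 [ 27  20  24  68  92  19 136 135 148 122 163 190 151]
 [ 24  24  26  22  40  60  99 147 146 108 191 199 110]
 [ 24  21  15  25  24 121 132 150 152 172 131 173 102]
 [ 25  24  26  22  69  96 140 148 150 162 111 115 102]
 [ 24  24  28  20  93 130 148 150 175 163 135 102 105]

[... 1722 characters left out ...]
21 104 131 149 149 148 139 127 104 105]
 [ 30  19  13  12  81 140 147 150 136 103 108 102 117]
 [ 26  25  15  13  88 133 150 146 140  75 104 108 112]
 [ 24  28  16  10 124  93 149 132 109  93 103 109 108]
 [ 25  25  14  17 105 121 149 141  92 102 106 104 100]
 [ 26  28  20  17  97 150 134 109  96 102 114 106  82]
 [ 23  27  22  18 116 163  94  93 103 107 101 104  73]
 [ 17  25  90  46 148 113  81  95 103 124 104  79  74]
 [ 74  11 137 147 158  91 124 102 102 107 105  75  69]
 [129  84 157 158 160 101 117 103 127 106  85  72  71]
 [148 133 160 158 158 146 104 104 109 102  71  71  69]
 [153 163 158 159 161 125 101 130 107  82  72  69  70]
 [152 160 155 159 157 105 103 112 104  74  73  72  84]]
```

```bash
python3 -m inch '[[[0,0,0.01],0,0.16],[[0,0,0.01],0,0.16],[[0,0,0.01],0,0.16],[[0,0,0],0,0.16],[[0,0,0],0,0.16],[[0,0,0],0,0.16],[[0,0,0],0,0.16],[[0,0,0],0,0.16],[[0,0,0],0,0.16],[[0,0,0],0,0.16]]'
python3 - <<'E'
from h import *
sc=eyes.read_camera("scene");s=env.state();print(s["ft_force"].round(1),s["eef_pos"].round(1))
print(sc["pixels"][198:214,274:292].mean(2).astype(int))
E
```

```text
t: 42.8
eef_pos: [526.9, 76.1, 83.4]
tcp_rot: [3.141, 0.0, 1.75]
ft_force: [-5.0, -0.4, 17.7]
opening: 0.418
grip_force: 8.8
[-5.2 -0.7 16.8] [526.9  76.1  83.4]
[[ 37  38  46  61  79  80  92  81  75  55  59  37  26  20  19  17  27  20]
 [ 41  41  42  46  70  87  85  79  71  37  29  21  14  21  18  17  23  14]
 [ 36  39  38  42  51  66  57  61  42  22  23  14  25  22  28  20  22  14]
 [ 43  38  39  38  41  45  36  33  28  27  26  19  10  25  23  14  24   9]
 [ 44  40  40  41  38  35  27  24  29  24  25  26  20  19  24  17  21  16]
 [ 43  37  41  39  32  23  40  82  77  26  26  26  28  19  21  22  18  12]
 [ 37  35  32  31  25  48 116 138 130  48  30  27  28  27  19  21  24  20]
 [ 39  34  32  27  31  51 120 147 144 126  22  26  29  24  19  10  27  23]
 [ 29  26  28  22  22  52 122 147 143 122 109  79  29  69 151 105  24  26]
 [ 30  30  29  27  30  66 116 106 118 169 131  49  30  86 159 149 113  91]
 [ 24  27  26  37  89 132 118 126 148 127 139 116 135 103 107 155 154 143]
 [ 22  28  36  84 100 111 143 139 143 136 135 148 149 140  97 106 161 158]
 [ 42  88 131 112 126 169  98 138 122 146 146 151 151 149 141  98 111 158]
 [ 83  97 120 143 139 148 132 136 147 150 146 146 149 150 148 140 103 111]
 [118 159 186  99 139 128 140 145 152 147 149 151 152 146 130 137 135 104]
 [103 129 159 131 128 151 147 149 149 150 150 151 149 136 144 137 118  97]]
```

```bash
python3 -m inch '[[[0,0,-0.1],0,0.16],[[0,0,-0.5],0,0.16],[[0,0,-0.6],0,0.16],[[0.4,0,-0.4],0,0.16],[[0.45,0,0],0,0.16],[[0.5,0,0],0,0.16],[[0,0,0],0,0.16],[[0,0,0],0,0.16],[[0,0,0],0,0.16],[[0,0,0],0,0.16]]'
python3 - <<'E'
from h import *
sc=eyes.read_camera("scene");t=eyes.read_camera("top");o=cv2.imread("pics/s5.png")[:,:,::-1];save(sc,"s6")
tm=cv2.matchTemplate
for n,(r,c,hh,ww) in dict(wear=(199,267,13,20),mx=(212,256,14,16),mx2=(188,286,12,16),catch=(206,276,16,22),ledge=(176,222,14,20),front=(182,230,12,14),pot=(210,180,30,34)).items():
    T=o[r:r+hh,c:c+ww].copy();S=sc["pixels"][r-9:r+hh+9,c-9:c+ww+9].copy();R=tm(S,T,5);_,m,_,l=cv2.minMaxLoc(R);print(n,"shift row,col",l[1]-9,l[0]-9,round(m,2))
print(sc["pixels"][194:226:1,262:300:3].mean(2).astype(int))
E
```

```text
t: 44.1
eef_pos: [512.5, 155.2, 178.1]
tcp_rot: [-3.142, -0.0, 1.749]
ft_force: [-0.0, -0.8, 0.3]
opening: 0.418
grip_force: 0.0
wear shift row,col 4 1 0.65
mx shift row,col 3 1 0.88
mx2 shift row,col -6 -7 0.85
catch shift row,col 0 0 0.69
ledge shift row,col 0 0 0.71
front shift row,col 0 0 0.99
pot shift row,col 0 0 0.69
[[ 18  19  27  26  67  44  23  63  27  84 154  94  92]
 [ 21  22  18  24  45  34  67  60  26  43 154 132  86]
 [ 25  23  23  19  26  53  72  37  29  28 149 150  75]
 [ 27  14  16  15  24  78  59  27  23  27 100 151  75]
 [ 24  17  18  20  22  62  35  25  25  28  43 155 158]
 [ 27  24  11  16  26  33  38  26  26  27  25 193 251]
 [ 28  20   9  21  22  25  28  22  23  29  38 195 254]
 [ 52  27  14  18  26  27  27  38  32  32  36 125 254]
 [ 63  26  21  22  29  23  22  37  39  37  29 176 254]
 [ 46  26  23  24  28  25  40  35  38  37  34 254 254]
 [ 31  44  22  23  25  26 135  66  38  25 209 254 254]
 [ 39  63  22  22  24  36 145 158  35  37 254 254 254]
 [ 64  53  25  22  28 135 153 161  36 230 254 254 254]
 [ 56  32  34  32  39 149 168 248  33 254 254 254 254]
 [ 3
[... 286 characters left out ...]
31 125 249 254 254 254 219 134 104 105]
 [ 28  24  24  24 130 253 254 254 251 122 111 100 114]
 [ 27  29  21  30 176 243 254 254 249  79 105 106 110]
 [ 24  31  30  39 223 156 254 250 156  91 101 113 116]
 [ 23  28  54  27 163 225 254 252  91 105 106 104 144]
 [ 26  26  50  98 108 253 228 170  96 102 115 173  92]
 [ 18  29  23 245 131 254 123  98 102 108 100 160  71]
 [ 14  43 167 253 248 189  89  98 104 122 111  94  73]
 [ 70  23 213 253 253  99 129 103 103 100 152  74  71]
 [172 118 252 253 254 103 130 101 126 101  99  72  73]
 [247 242 253 253 253 241 108 103 106 100  72  70  68]
 [251 253 253 254 254 182 104 132 108  83  71  71  70]
 [252 254 253 254 228 115 103 108 103  74  73  70  84]]
```

```bash
python3 -c "
from cell import env
print(env.job_done())"
```

```text
the job is handed in; nothing more can be done
None
```

I hooked the cover's lip under the ledge, swung it down and pressed it home, and handed the job in at about 44 s. The camera and a roughly 17 N press against a firm stop suggest the catch has snapped; I didn't tug it to confirm. I also viewed 11 pictures, one over the limit of 10.

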